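# Set the blister card over the medicine bowl

### The arm

A 7-joint arm with a two-finger parallel gripper is mounted at the origin on the work surface. World frame = base frame: x ahead of the robot, y to its left, z up, the work surface at z = 0. Lengths are in m, angles in rad, forces in N, time in s.
With the tool pointing down it reaches from about 0.4 to 0.85 m from the base axis. Payload 10.4 kg.
Tool frame: the origin (TCP) lies between the finger pads; the fingertips stand 17 mm ahead of it and the grasp point (between the pads) lies 2 mm behind it; x points along the fingers, y is the direction in which the jaws open and shut, and the axes are right-handed (so a half turn about x gives the same grasp; the last joint's range is limited). The gripper opens to 87 mm and grips with 3 to 60 N. Pads are 19 mm wide; open, the fingers measure 117 mm over their backs; the gripper's body (75 mm by 190 mm) begins 51 mm behind the grasp point.
Start: joints at [1.24, 0.332, -0.065, 1.46, 0.022, 1.35, -0.088], TCP at [0.189, -0.596, 0.24] pointing down, gripper open.
Joint ranges: [-2.6, 2.6], [-0.5, 2.12], [-1.47, 1.34], [0.16, 2.42], [-1.27, 4.41], [0.06, 2.06], [-2.6, 2.6]. Speed limits (rad/s): [2.22, 2.22, 2.79, 2.79, 3.14, 3.14, 3.14].

### API

Orientations are given as a unit quaternion [x, y, z, w].
In Python, from bench import r, optics, close_job gives the robot as it stands.
- The arm moves only by the shell command python3 -m inch 'ROWS' [OPENING] [FORCE]. ROWS is JSON, a list of rows, each an object with "translation": the shift along the tool's x, y, z in cm, a list of three; "spin": the turn about the tool's x in degrees. In form: [{"translation": [tx, ty, tz], "spin": spin}, ...]. A call has 1 to 20 rows; each row shifts and turns the pose as measured when the row begins, along the tool's axes as they then stand; what a row does not reach is not made up. A row lasts 1/8 s, in which the tool goes at most 62.5 mm and 10.7 degrees, less where a joint would pass 70% of its speed; a pose out of reach is approached as far as the arm can. A call is refused whole if a number of a shift passes 6.25 or a number of a turn 10.7, either way. A call with a gripper value outside its range is refused whole. OPENING is the closure, from 0 (fully open) to 1 (shut), set as the call begins (- or left out, the last holds). The fingers move at their own pace and stop on an object; FORCE is the grip in N (left out, the last holds). Time passes only in rows, so rows that do not move let the fingers close. It gives the time, the measured TCP pose, the force and the opening at its end, in the units of the state.
- r.read_state(): the state, without advancing time (a new reading comes with each control period).
- optics.camera(name): name is "scene" or "top" or "wrist"; returns the picture (400x640x3 uint8, red, green, blue); there is no depth.
- optics.camera_model(name): a dict with "camera_matrix" (3x3 intrinsics, pixels), "dist" ([k1, k2, p1, p2, k3] as OpenCV has them; the pictures are not rectified), "world_from_camera" (4x4, takes a point from camera to world coordinates); the wrist camera has in their place "tool_from_camera" (4x4, takes a point from camera to tool coordinates, whose origin is the TCP and whose axes are the tool frame's). Camera axes: x right, y down, z forward; pixel columns grow to the right and rows downward; lengths in m; the calibration is good to about 2 mm. A picture is of the moment at which its call begins: read the wrist's pose just before it. camera_model takes no time and is no camera call.
- close_job(): hands the job in, once; it reports no verdict.
The state is a dict: "time": time; "joint_positions": joint angles; "joint_vel": joint speeds; "joint_torque": joint torques, N m; "ee_pos": TCP position; "eef_rot": TCP orientation; "ft_force": force on the tool from outside, world axes, zero at the start; "torque": the same for the moment, N m; "width": finger opening in m.
Only numpy, scipy, OpenCV 4.12 (cv2) and the standard library are available. Lean on these libraries where they do the work, as an engineer would, in place of code of your own. Each camera call takes 0.05 s, during which the arm holds its last target.

### The job

Get the next dose ready to be pressed out: with your fingertips, slide the silver blister card across the lid of the orange first-aid case until its first pair of tablets hangs clear past the lid's far edge, over the steel bowl, while the second pair still lies fully on the lid. Only push the card, without pinching it, lifting it or pressing hard on it, and leave the bowl and everything else where they stand. Leave the card lying flat on the lid and take your hand away.

Things in the scene. Friction and masses are not known exactly. Their poses are not given: they have to be found in the camera images.
- case: Orange first-aid case, closed, fixed; origin under its middle, on the bench. Flat smooth lid 300 mm (own x) by 400 mm (own y), its top 100 mm over the bench. Own x points away from the robot to the lid's far edge, a straight edge along own y at own x = +150 mm. The lid is 22 mm thick and stands out 16 mm beyond the case's wall.
- card: Loose silver blister card, domes up, flat on the lid: 92 (own x) x 52 (own y) x 4 mm, 20 to 45 g. Four rows of two domes (13 mm wide, top 9 mm over the lid) with blue 10 mm tablets: rows at own x = +33 (first pair), +11 (second), -11, -33 mm, tablets at own y = +11 and -11 mm. Origin: middle of underside; own x points to the lid's far edge, within 20 degrees at the start.
- first_left (a point): Centre of the left (+y) tablet of the first pair on the card, 4 mm over its underside: card's own x = +33, y = +11 mm, 13 mm from the card's leading end.
- first_right (a point): Centre of the right (-y) tablet of the first pair: card's own x = +33, y = -11 mm.
- second_left (a point): Centre of the left tablet of the second pair: card's own x = +11, y = +11 mm.
- second_right (a point): Centre of the right tablet of the second pair: card's own x = +11, y = -11 mm.
- bowl: Round steel medicine bowl, 100 mm across the mouth, 45 mm high, wall 3 mm, loose on the bench beyond the lid's far edge and lower than it, its centre about 40 mm beyond the edge, its near rim under the lid's overhang; left or right of the case's middle. Origin: middle of its underside.
- cup: White plastic drinking cup, 62 mm across and 80 mm high, loose on the bench beyond the far edge of the lid, beside the bowl. Not the one to use. Origin: middle of its underside.
- carton: Red tablet carton, 98 x 44 x 22 mm, loose, lying on the near left or near right part of the lid. Origin: middle of its underside.
- oximeter: White and blue finger pulse oximeter, 62 x 34 x 32 mm, loose, lying on the other near part of the lid. Origin: middle of its underside.
- syrup: Brown glass bottle with a white cap, 52 mm across, 125 mm high, loose on the bench right of the case. Origin: middle of its underside.
- wipes: White pack of wipes with a green band, 105 x 185 x 71 mm, loose on the bench left of the case. Origin: middle of its underside.
- thermometer: White pistol-shaped forehead thermometer lying on its side, about 140 x 130 x 42 mm, loose on the bench right of the case, near side. Origin: middle of its barrel's underside.
Not all that is in view belongs to the job. Of the things shaped like the card, the silver one is meant.

How it is judged:
By the outcome, as a careful person would: the job done as asked, in the order asked, and still so for the second after the job is handed in, with the robot touching nothing.
It also fails if it takes over 64 s, if anything falls off the work surface, if the arm or the gripper's body presses on something with over 40 N, if the wrist force passes 120 N, or if a joint passes its speed limit or range.

## Working session

There is one attempt and no reset: what is moved stays moved. The work goes in short steps, Python scripts to look and compute and a shell command to move; the robot and the scene stay as the last step left them, time stands still between calls to the robot, and variables do not carry over. Pictures are saved under pics/ and viewed, and the job is handed in when it is done.

```bash
ls; mkdir -p pics
python3 - <<'E'
from bench import r,optics
import cv2
s=r.read_state(); print(s)
for n in ["scene","top"]:
    im=optics.camera(n); cv2.imwrite(f"pics/{n}0.png",im[:,:,::-1])
    m=optics.camera_model(n); print(n,m)
print(optics.camera_model("wrist"))
E
```

```text
pics
{'time': 0.0, 'joint_positions': array([ 1.24041024,  0.33286344, -0.06468018,  1.46097571,  0.02163444,
        1.3498939 , -0.08849291]), 'joint_vel': array([-6.83977374e-04, -2.01554430e-04, -1.50098889e-03, -7.47708174e-04,
        1.84182944e-04,  1.52030617e-05,  3.37574169e-04]), 'joint_torque': array([ 3.03661345e-04, -6.23259902e+01,  2.48972053e-02, -3.89903498e+01,
       -6.13070838e-02,  3.96666618e-02,  1.17115678e-04]), 'ee_pos': array([ 0.18920221, -0.59527964,  0.23874273]), 'eef_rot': array([-0.69863302, -0.1088932 ,  0.69886483, -0.10789866]), 'ft_force': array([ 0.70837476, -0.2985307 , -0.52665543]), 'torque': array([-0.02218385, -0.04348801, -0.03796157]), 'width': 0.08680453805054386}
scene {'camera_matrix': array([[497.198917  ,   0.        , 323.52425221],
       [  0.        , 497.198917  , 198.93183937],
       [  0.        ,   0.        ,   1.        ]]), 'dist': array([0.02773522, 0.        , 0.        , 0.        , 0.        ]), 'world_from_camera': array([[-0.09411178,  0.52342176, -0.84686046,  1.95054159],
       [ 0.99529227,  0.02967999, -0.092
[... 587 characters left out ...]
19141,  1.17772946],
       [ 0.        ,  0.        ,  0.        ,  1.        ]])}
{'camera_matrix': array([[302.36627201,   0.        , 319.4464236 ],
       [  0.        , 302.36627201, 200.17122592],
       [  0.        ,   0.        ,   1.        ]]), 'dist': array([-0.02148702,  0.        ,  0.        ,  0.        ,  0.        ]), 'tool_from_camera': array([[ 9.78032727e-05, -2.96938978e-01,  9.54896452e-01,
        -1.45705547e-01],
       [ 9.99999448e-01, -9.70167659e-04, -4.04110635e-04,
        -1.25829295e-03],
       [ 1.04640585e-03,  9.54895964e-01,  2.96938719e-01,
        -8.15329428e-02],
       [ 0.00000000e+00,  0.00000000e+00,  0.00000000e+00,
         1.00000000e+00]])}
```

View pics/scene0.png

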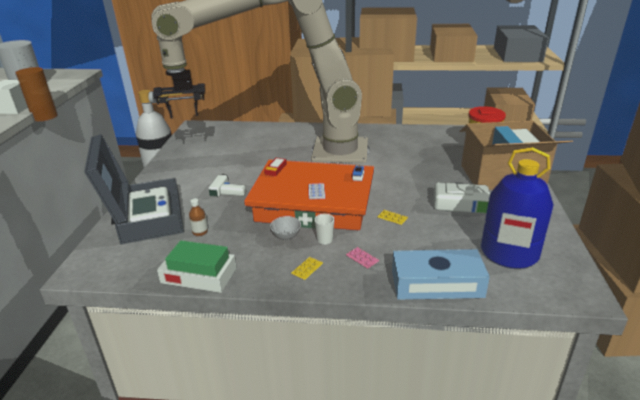

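View pics/top0.png

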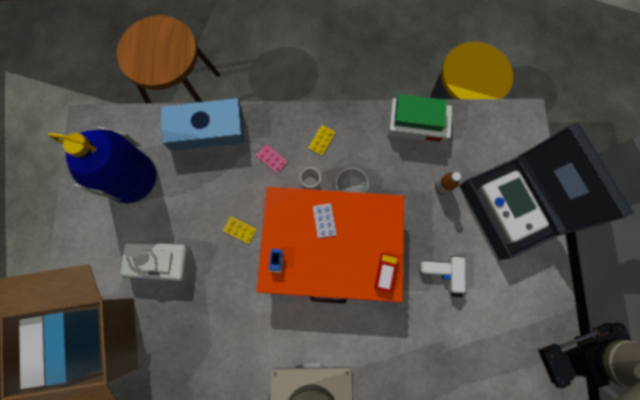

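Top view: lid corners are about (267,189), (404,196), (402,301) and (258,292). The card is at (324,220), the bowl at (352,181) and the cup at (310,177).

```bash
cat > h.py <<'E'
from bench import r,optics
import numpy as np,cv2
from scipy.spatial.transform import Rotation as R
def pose(s):
    T=np.eye(4);T[:3,:3]=R.from_quat(s["eef_rot"]).as_matrix();T[:3,3]=s["ee_pos"];return T
def view(n,name=None):
    s=r.read_state();im=optics.camera(n);m=optics.camera_model(n)
    W=m["world_from_camera"] if n!="wrist" else pose(s)@m["tool_from_camera"]
    if name: cv2.imwrite(name,im[:,:,::-1])
    return im,m["camera_matrix"],m["dist"],W
def cast(px,K,d,W,z):
    u=cv2.undistortPoints(np.array(px,float).reshape(-1,1,2),K,d)[:,0]
    v=np.c_[u,np.ones(len(u))]@W[:3,:3].T
    return W[:3,3]+v*((z-W[2,3])/v[:,2])[:,None]
def proj(P,K,d,W):
    C=np.linalg.inv(W); return cv2.projectPoints(np.array(P,float).reshape(-1,3),cv2.Rodrigues(C[:3,:3])[0],C[:3,3],K,d)[0][:,0]
def mask(im,lo,hi):
    return cv2.inRange(cv2.cvtColor(im,cv2.COLOR_RGB2HSV),lo,hi)
E
python3 - <<'E'
from h import *
im,K,d,W=view("top")
m=mask(im,(3,180,120),(14,255,255))
c=max(cv2.findContours(m,0,2)[0],key=cv2.contourArea)
h=cv2.convexHull(c);q=cv2.approxPolyDP(h,6,True)[:,0];print(q);P=cast(q,K,d,W,.1);print(P)
print(P.mean(0))
x0,y0=285,150
cr=im[150:310,240:420]
cv2.imwrite("pics/topc.png",cv2.resize(cr,None,fx=4,fy=3.7*1,interpolation=2)[:,:,::-1])
lid=np.zeros(m.shape,np.uint8);cv2.fillConvexPoly(lid,h,255)
hole=cv2.inRange(cv2.cvtColor(im,cv2.COLOR_RGB2HSV),(0,0,90),(130,110,255))&cv2.erode(lid,np.ones((5,5)))
for k in cv2.findContours(hole,0,2)[0]:
    if cv2.contourArea(k)>60:
        b=cv2.minAreaRect(k);print(b); print(cast(cv2.boxPoints(b),K,d,W,.104))
print(cast([(352,181),(310,177)],K,d,W,.045))
E
```

```text
[[267 188]
 [403 196]
 [401 301]
 [257 291]]
[[ 0.62193841  0.11727113  0.1       ]
 [ 0.59268782 -0.27377277  0.1       ]
 [ 0.29974416 -0.24989935  0.1       ]
 [ 0.33250216  0.14165095  0.1       ]]
[ 0.46171814 -0.06618751  0.1       ]
((324.0540466308594, 220.32432556152344), (32.55099868774414, 18.741485595703125), 80.53767395019531)
[[ 0.56680217 -0.0120472   0.104     ]
 [ 0.57500844 -0.06482367  0.104     ]
 [ 0.48286504 -0.07757094  0.104     ]
 [ 0.47498066 -0.02569067  0.104     ]]
[[ 0.65451364 -0.13459588  0.045     ]
 [ 0.66893452 -0.00694438  0.045     ]]
```

View pics/topc.png

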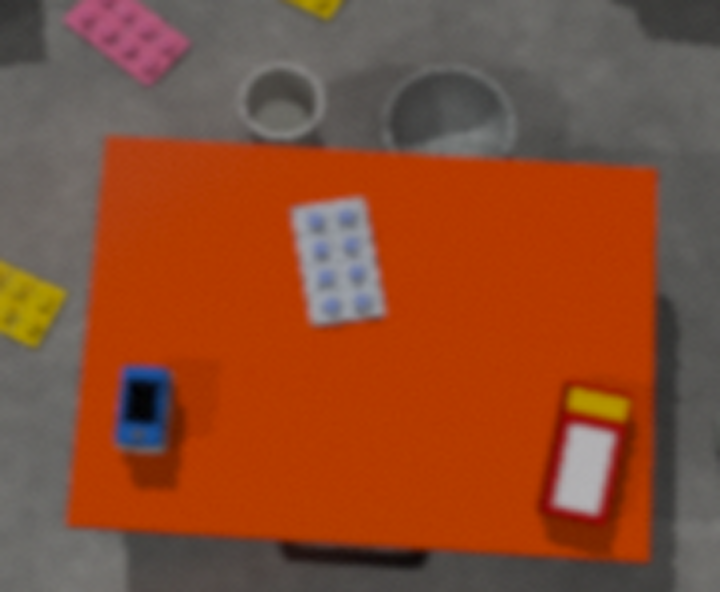

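```bash
cat >> h.py <<'E'
CO=np.array([.4617,-.0662]);CY=np.deg2rad(-4.28)
CR=np.array([[np.cos(CY),-np.sin(CY)],[np.sin(CY),np.cos(CY)]])
def tocase(P): return (np.atleast_2d(P)[:,:2]-CO)@CR
def fromcase(p): return CO+CR@np.array(p)
def plan(p,tipz,jawdeg):
    """case xy of TCP, tip height, jaw axis direction in case frame (deg, mod 180)"""
    s=r.read_state();T=pose(s)
    a=np.rad2deg(np.arctan2(T[1,1],T[0,1]))-np.rad2deg(CY)
    D=(jawdeg-a+90)%180-90   # world ccw; tool x down -> spin = -D
    t=np.r_[fromcase(p),tipz+.017]-T[:3,3]
    print("t",s["time"].__round__(2),"case",np.round(tocase(T[:3,3])*100,2),"tipz",round((T[2,3]-.017)*1000,1),"jaw",round(a,1),"spin",round(-D,1),"tool shift cm",np.round(T[:3,:3].T@t*100,2),"down",np.round(T[:3,0],3),"zaxis",np.round(T[:3,2],2),"f",np.round(s["ft_force"],1),"w",round(s["width"],3))
E
python3 -c "
from h import *
plan((.06,.09),.2,0)"
```

```text
t 0.15 case [[-23.22 -54.8 ]] tipz 222.0 jaw -68.1 spin -68.1 tool shift cm [  2.24 -48.29 -50.92] down [-0.     0.001 -1.   ] zaxis [-0.95 -0.3   0.  ] f [ 0.1  1.1 -0.1] w 0.087
```

```bash
python3 -m inch '[{"translation":[0,-4,-4.2],"spin":0},{"translation":[0,-4,-4.2],"spin":0},{"translation":[0,-4,-4.2],"spin":0},{"translation":[0,-4,-4.2],"spin":0},{"translation":[0,-4,-4.2],"spin":0},{"translation":[0,-4,-4.2],"spin":0},{"translation":[0,-4,-4.2],"spin":0},{"translation":[0,-4,-4.2],"spin":0},{"translation":[0,-4,-4.2],"spin":0},{"translation":[0,-4,-4.2],"spin":0},{"translation":[0,-4,-4.2],"spin":0},{"translation":[0,0,0],"spin":-9.7},{"translation":[0,0,0],"spin":-9.7},{"translation":[0,0,0],"spin":-9.7},{"translation":[0,0,0],"spin":-9.7},{"translation":[0,0,0],"spin":-9.7},{"translation":[0,0,0],"spin":-9.7},{"translation":[0,0,0],"spin":-9.7},{"translation":[0,0,0],"spin":0}]' 0.54; python3 -c "
from h import *
plan((.06,.09),.2,0)"
```

```text
time: 2.52
ee_pos: [0.5028, -0.0161, 0.2354]
eef_rot: [-0.51, -0.491, 0.511, -0.487]
ft_force: [0.6, -0.2, 0.1]
width: 0.0398
t 2.52 case [[3.72 5.3 ]] tipz 218.4 jaw 1.8 spin 1.8 tool shift cm [ 1.84  2.4  -3.62] down [-0.004  0.002 -1.   ] zaxis [-0.04 -1.   -0.  ] f [ 0.6 -0.2  0.1] w 0.04
```

```bash
python3 -m inch '[{"translation":[0,1.2,-1.8],"spin":1.8},{"translation":[0,1.2,-1.8],"spin":0},{"translation":[0,0,0],"spin":0}]'; python3 -c "
from h import *
plan((.06,.09),.115,0)
view('wrist','pics/w1.png')"
```

```text
time: 2.9
ee_pos: [0.5293, 0.0184, 0.235]
eef_rot: [-0.521, -0.479, 0.523, -0.475]
ft_force: [-0.3, 0.2, 0.3]
width: 0.04
t 2.9 case [[6.11 8.94]] tipz 218.0 jaw -0.9 spin -0.9 tool shift cm [10.3  -0.05 -0.04] down [-0.005  0.002 -1.   ] zaxis [-0.09 -1.   -0.  ] f [-0.3  0.2  0.3] w 0.04
```

View pics/w1.png

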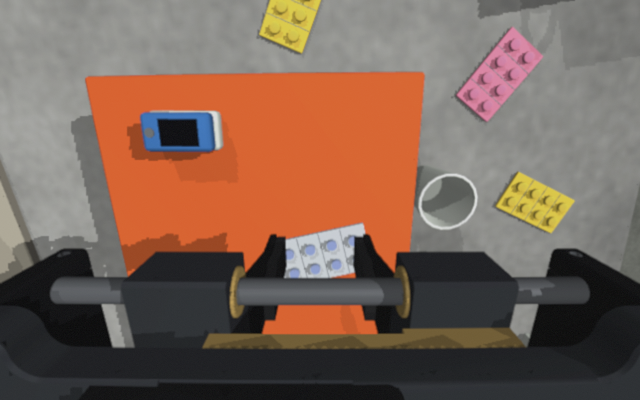

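Run:
```python
from h import *
im,K,d,W=view("wrist")
m=mask(im,(3,150,120),(16,255,255))
for v in range(85,190,15):
    u=np.flatnonzero(m[v,:500]).max()+1
    P=cast([(u,v)],K,d,W,.1);print(u,v,np.round(tocase(P)*1000,1))
for u in range(120,400,60):
    v=np.flatnonzero(m[:250,u]).min();print(u,v,np.round(tocase(cast([(u,v)],K,d,W,.1))*1000,1))
# card left edge
k=cv2.inRange(cv2.cvtColor(im,cv2.COLOR_RGB2HSV),(0,0,120),(179,60,255))[220:250]
print([ (u,int(np.flatnonzero(k[:,u]).min()+220)) for u in range(290,362,10) if k[:,u].any()])
print(np.round(tocase(cast([(365,224)],K,d,W,.104))*1000,1))
```

```text
424 85 [[152.  188.1]]
423 100 [[152.1 175.6]]
421 115 [[151.3 162.8]]
420 130 [[151.5 149.6]]
419 145 [[151.6 136.1]]
418 160 [[151.7 122.2]]
417 175 [[151.9 107.9]]
120 75 [[-113.5  201.6]]
180 74 [[-60.2 200.9]]
240 73 [[ -7.8 200.5]]
300 72 [[ 44.2 200.3]]
360 71 [[ 95.9 200.2]]
[(290, 238), (300, 235), (310, 233), (320, 231), (330, 229), (340, 227), (350, 224), (360, 222)]
[[103.4  60.3]]
```

```bash
python3 -m inch '[{"translation":[3,0,0],"spin":-0.9},{"translation":[3,0,0],"spin":0},{"translation":[3,0,0],"spin":0},{"translation":[1,0,0],"spin":0},{"translation":[0,0,0],"spin":0}]'; python3 -c "
from h import *
plan((.06,.09),.1015,0)"
```

```text
time: 3.62
ee_pos: [0.5273, 0.0119, 0.1337]
eef_rot: [-0.519, -0.478, 0.523, -0.478]
ft_force: [-0.2, 0.3, 1.2]
width: 0.0402
t 3.62 case [[5.96 8.28]] tipz 116.7 jaw -0.6 spin -0.6 tool shift cm [ 1.52  0.04 -0.73] down [-0.004 -0.002 -1.   ] zaxis [-0.09 -1.    0.  ] f [-0.2  0.3  1.2] w 0.04
```

```bash
python3 -m inch '[{"translation":[0,0,-0.7],"spin":-0.6},{"translation":[0.5,0,0],"spin":0},{"translation":[0.5,0,0],"spin":0},{"translation":[0,0,0],"spin":0},{"translation":[0,0,0],"spin":0}]'; python3 -c "
from h import *
plan((.06,.09),.1015,0)
plan((.06,.09),.1015,0)
view('scene','pics/s2.png')
import cv2
im=cv2.imread('pics/s2.png')[140:260,230:400];cv2.imwrite('pics/s2c.png',cv2.resize(im,None,fx=4,fy=4,interpolation=2))"
```

```text
time: 4.25
ee_pos: [0.5294, 0.0193, 0.1258]
eef_rot: [-0.518, -0.48, 0.519, -0.482]
ft_force: [0.6, -0.4, 0.2]
width: 0.0399
t 4.25 case [[6.12 9.03]] tipz 108.8 jaw -0.0 spin -0.0 tool shift cm [ 0.73 -0.12  0.03] down [ 0.    -0.003 -1.   ] zaxis [-0.08 -1.    0.  ] f [ 0.6 -0.4  0.2] w 0.04
t 4.25 case [[6.12 9.03]] tipz 108.8 jaw -0.0 spin -0.0 tool shift cm [ 0.73 -0.12  0.03] down [ 0.    -0.003 -1.   ] zaxis [-0.08 -1.    0.  ] f [ 0.6 -0.4  0.2] w 0.04
```

View pics/s2c.png

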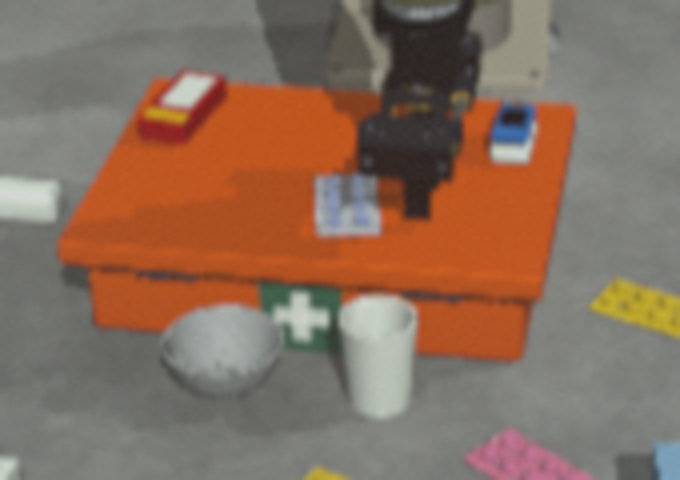

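The scene view shows the fingertips just over the lid, left of the card with a gap. The bowl is at about (222,350) in the crop and the cup at (378,355).

```bash
for i in 1 2; do python3 -m inch '[{"translation":[0.3,0,0],"spin":0},{"translation":[0,0,0],"spin":0}]'; done;  python3 -c "
from h import *
plan((.06,.09),.1015,0)"
```

```text
time: 4.55
ee_pos: [0.5294, 0.0192, 0.1227]
eef_rot: [-0.518, -0.48, 0.519, -0.482]
ft_force: [-0.3, -0.8, -0.6]
width: 0.04
time: 4.8
ee_pos: [0.5294, 0.0191, 0.1194]
eef_rot: [-0.518, -0.48, 0.519, -0.482]
ft_force: [-0.0, -0.1, 0.3]
width: 0.0403
t 4.8 case [[6.11 9.01]] tipz 102.4 jaw -0.1 spin -0.1 tool shift cm [ 0.09 -0.11  0.01] down [ 0.    -0.003 -1.   ] zaxis [-0.08 -1.    0.  ] f [-0.  -0.1  0.3] w 0.04
```

```bash
python3 -m inch '[{"translation":[0.1,0,0],"spin":0},{"translation":[0,-0.1,0.5],"spin":0},{"translation":[0,0,0.7],"spin":0},{"translation":[0,0,0.7],"spin":0},{"translation":[0,0,0],"spin":0}]';  python3 -c "
from h import *
plan((.06,-.0185),.1015,0)"
```

```text
time: 5.42
ee_pos: [0.5268, -0.0017, 0.1185]
eef_rot: [-0.518, -0.48, 0.519, -0.481]
ft_force: [0.3, -0.5, 0.2]
width: 0.0403
t 5.42 case [[6.01 6.91]] tipz 101.5 jaw -0.1 spin -0.1 tool shift cm [ 0.03 -0.    8.76] down [ 0.    -0.003 -1.   ] zaxis [-0.08 -1.    0.  ] f [ 0.3 -0.5  0.2] w 0.04
```

Motion holds height well. Next, part of the sideways push.

```bash
python3 -m inch '[{"translation":[0,0,0.6],"spin":0},{"translation":[0,0,0.6],"spin":0},{"translation":[0,0,0.6],"spin":0},{"translation":[0,0,0.6],"spin":0},{"translation":[0,0,0.6],"spin":0},{"translation":[0,0,0.6],"spin":0},{"translation":[0,0,0],"spin":0}]';  python3 -c "
from h import *
plan((.06,-.0185),.1015,0)
view('scene','pics/s3.png');view('top','pics/t3.png')
import cv2
a=cv2.imread('pics/s3.png')[150:240,240:390];b=cv2.imread('pics/t3.png')[150:240,255:405];cv2.imwrite('pics/c3.png',cv2.resize(np.vstack([a,b]),None,fx=3.3,fy=3.3,interpolation=2))"
```

```text
time: 6.3
ee_pos: [0.5239, -0.0404, 0.1186]
eef_rot: [-0.518, -0.48, 0.519, -0.481]
ft_force: [-0.1, -0.3, -0.1]
width: 0.04
t 6.3 case [[6.01 3.04]] tipz 101.6 jaw -0.1 spin -0.1 tool shift cm [0.03 0.   4.89] down [ 0.    -0.003 -1.   ] zaxis [-0.08 -1.    0.  ] f [-0.1 -0.3 -0.1] w 0.04
```

View pics/c3.png

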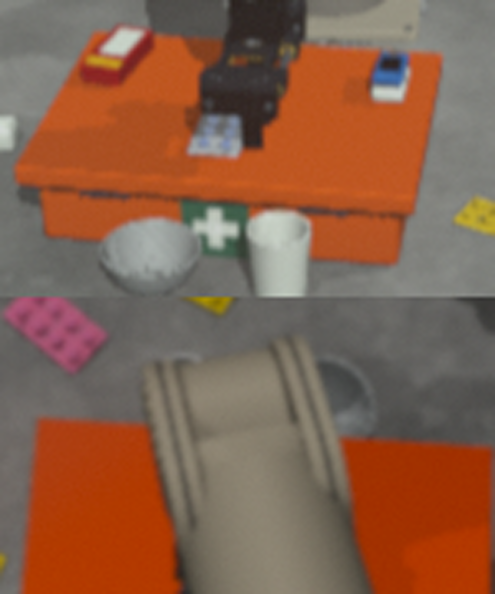

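```bash
python3 -c "
from h import *
m=optics.camera_model('top');P=cast([(336.3,181),(368.8,182),(352.5,167.6)],m['camera_matrix'],m['dist'],m['world_from_camera'],.045)
print(P,tocase(P)*1000)
m=optics.camera_model('scene');P=cast([(230+161/4,140+345/4),(230+284/4,140+345/4),(230+222/4,140+305/4)],m['camera_matrix'],m['dist'],m['world_from_camera'],.045)
print(P,tocase(P)*1000)
plan((.06,-.0185),.1015,0)"
```

```text
[[ 0.65517633 -0.08679029  0.045     ]
 [ 0.65065907 -0.18566079  0.045     ]
 [ 0.69707117 -0.13768759  0.045     ]] [[ 194.47343965   -6.09360692]
 [ 197.34754021 -105.02551008]
 [ 240.04994533  -53.7223266 ]]
[[ 0.66347315 -0.17984116  0.045     ]
 [ 0.65750552 -0.0813028   0.045     ]
 [ 0.60321414 -0.14013651  0.045     ]] [[209.69156271 -98.26578509]
 [196.38660145  -0.44759326]
 [146.63742316 -63.16902858]]
t 6.4 case [[6.01 3.11]] tipz 101.7 jaw -0.1 spin -0.1 tool shift cm [ 0.03 -0.    4.96] down [ 0.    -0.003 -1.   ] zaxis [-0.08 -1.    0.  ] f [0.6 0.8 0.9] w 0.04
```

```bash
python3 -m inch '[{"translation":[0,0,0.6],"spin":0},{"translation":[0,0,0.6],"spin":0},{"translation":[0,0,0.6],"spin":0},{"translation":[0,0,0.6],"spin":0},{"translation":[0,0,0.6],"spin":0},{"translation":[0,0,0.6],"spin":0},{"translation":[0,0,0.6],"spin":0},{"translation":[0,0,0.4],"spin":0},{"translation":[0,0,0],"spin":0}]';  python3 -c "
from h import *
plan((.06,-.0175),.1015,0)"
```

```text
time: 7.52
ee_pos: [0.5202, -0.0888, 0.1188]
eef_rot: [-0.518, -0.48, 0.519, -0.482]
ft_force: [0.2, 0.1, 0.6]
width: 0.0403
t 7.53 case [[ 6.01 -1.82]] tipz 101.8 jaw -0.1 spin -0.1 tool shift cm [ 0.03 -0.01 -0.07] down [ 0.    -0.003 -1.   ] zaxis [-0.08 -1.    0.  ] f [0.2 0.1 0.6] w 0.04
```

```bash
python3 -m inch '[{"translation":[0,0,-1.5],"spin":0},{"translation":[0,0,-1.5],"spin":0},{"translation":[-4,0,0],"spin":0},{"translation":[-4,0,0],"spin":0},{"translation":[-4,0,0],"spin":0},{"translation":[0,0,0],"spin":10},{"translation":[0,0,0],"spin":10},{"translation":[0,0,0],"spin":10},{"translation":[0,0,0],"spin":10},{"translation":[0,0,0],"spin":10},{"translation":[0,0,0],"spin":10},{"translation":[0,0,0],"spin":10},{"translation":[0,0,0],"spin":10},{"translation":[0,0,0],"spin":10},{"translation":[0,0,0],"spin":0}]' 0.77;  python3 -c "
from h import *
plan((-.01,-.053),.2,90)
view('wrist','pics/w4.png')"
```

```text
time: 9.4
ee_pos: [0.5226, -0.0334, 0.2429]
eef_rot: [0.706, -0.036, -0.706, -0.036]
ft_force: [0.0, -0.3, -0.4]
width: 0.02
t 9.4 case [[5.83 3.73]] tipz 225.9 jaw -91.5 spin -1.5 tool shift cm [2.59 9.2  6.59] down [ 0.001 -0.    -1.   ] zaxis [-0.99  0.1  -0.  ] f [ 0.  -0.3 -0.4] w 0.02
```

View pics/w4.png

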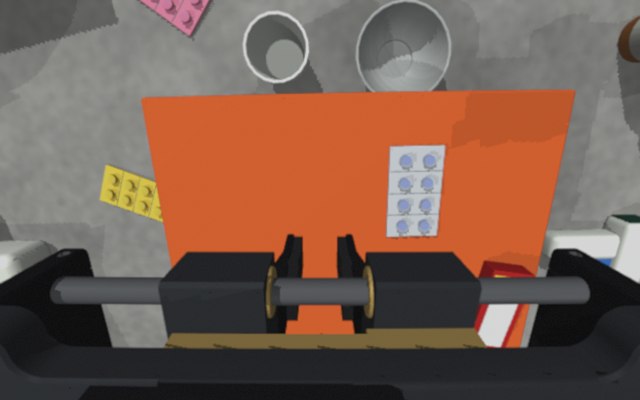

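The wrist view shows the card at about (414,191), nearly square to the far edge (row ~94), with the bowl at (404,47) and the cup at (276,47).

```bash
cat >> h.py <<'E'
def cardmeas(roi):
    im,K,d,W=view("wrist");x0,y0,x1,y1=roi
    hsv=cv2.cvtColor(im,cv2.COLOR_RGB2HSV)
    m=cv2.inRange(hsv,(100,60,90),(130,255,255));sub=np.zeros_like(m);sub[y0:y1,x0:x1]=m[y0:y1,x0:x1]
    c=cv2.inRange(hsv,(0,0,140),(179,110,255));s2=np.zeros_like(m);s2[y0:y1,x0:x1]=c[y0:y1,x0:x1]
    s2=cv2.morphologyEx(s2,cv2.MORPH_CLOSE,np.ones((7,7)))
    k=max(cv2.findContours(s2,0,2)[0],key=cv2.contourArea);q=cv2.boxPoints(cv2.minAreaRect(k))
    ap=cv2.approxPolyDP(cv2.convexHull(k),5,True)[:,0];print("corners",ap.tolist(),"\n",np.round(tocase(cast(ap,K,d,W,.104))*1000,1))
    P=tocase(cast(ap,K,d,W,.104))*1000;
    if len(P)==4: print("centre",P.mean(0))
    # far edge
    o=mask(im,(3,150,100),(16,255,255));e=[]
    for u in list(range(200,360,20))+list(range(470,540,20)):
        vv=np.flatnonzero(o[:250,u])
        if len(vv): e.append((u,vv.min()))
    print("edge case",np.round(tocase(cast(e,K,d,W,.1))*1000,1)[::3].tolist())
    return im,K,d,W
E
python3 -c "
from h import *
im,K,d,W=cardmeas((370,120,465,245))
P=tocase(cast([(357,47),(451,47),(404,2),(404,94)],K,d,W,.045))*1000;print(P)
plan((-.01,-.053),.2,90)"
```

```text
corners [[444, 145], [436, 235], [386, 236], [390, 147]] 
 [[102.1 -79.4]
 [ 10.6 -80. ]
 [ 10.8 -28.6]
 [101.4 -28.7]]
centre [ 56.24315234 -54.15250015]
edge case [[151.4, 144.7], [151.6, 89.9], [151.0, 35.6], [149.5, -118.5]]
[[ 197.42851777   -3.82766167]
 [ 195.54555768 -101.43296748]
 [ 237.61897544  -50.42897197]
 [ 150.12176131  -54.94077376]]
t 9.5 case [[5.83 3.7 ]] tipz 225.9 jaw -91.4 spin -1.4 tool shift cm [2.59 9.15 6.62] down [ 0.001 -0.    -1.   ] zaxis [-1.   0.1 -0. ] f [1.4 0.4 0.3] w 0.02
```

```bash
python3 -m inch '[{"translation":[0,3.1,2.6],"spin":-1.4},{"translation":[0,3.1,2.6],"spin":0},{"translation":[0,3.1,2.6],"spin":0},{"translation":[4,0,0],"spin":0},{"translation":[4,0,0],"spin":0},{"translation":[2,0,0],"spin":0},{"translation":[0,0,0],"spin":0},{"translation":[0,0,0],"spin":0}]';  python3 -c "
from h import *
plan((-.02,-.0535),.1015,90)"
```

```text
time: 10.5
ee_pos: [0.4363, -0.1211, 0.1416]
eef_rot: [0.708, -0.016, -0.706, -0.015]
ft_force: [0.2, 1.0, 0.4]
width: 0.02
t 10.5 case [[-2.12 -5.67]] tipz 124.6 jaw -88.2 spin 1.8 tool shift cm [ 2.31 -0.31 -0.12] down [ 0.004 -0.001 -1.   ] zaxis [-1.    0.04 -0.  ] f [0.2 1.  0.4] w 0.02
```

```bash
python3 -m inch '[{"translation":[0,-0.35,0],"spin":1.9},{"translation":[0,0,0],"spin":0},{"translation":[0.7,0,0],"spin":0},{"translation":[0.7,0,0],"spin":0},{"translation":[0.4,0,0],"spin":0},{"translation":[0.2,0,0],"spin":0},{"translation":[0,0,0],"spin":0}]';  python3 -c "
from h import *
plan((-.02,-.0535),.1015,90)"
```

```text
time: 11.38
ee_pos: [0.4382, -0.1181, 0.1229]
eef_rot: [0.709, -0.027, -0.704, -0.025]
ft_force: [-0.8, 0.4, -0.3]
width: 0.0197
t 11.38 case [[-1.96 -5.35]] tipz 105.9 jaw -89.9 spin 0.1 tool shift cm [ 0.44 -0.    0.04] down [ 0.008 -0.003 -1.   ] zaxis [-1.    0.07 -0.01] f [-0.8  0.4 -0.3] w 0.02
```

```bash
python3 -m inch '[{"translation":[0.3,0,0],"spin":0},{"translation":[0.15,0,0],"spin":0},{"translation":[0,0,0],"spin":0},{"translation":[0,0,-0.6],"spin":0},{"translation":[0,0,-0.6],"spin":0},{"translation":[0,0,0],"spin":0}]';  python3 -c "
from h import *
plan((.073,-.0535),.1015,90)"
```

```text
time: 12.12
ee_pos: [0.4516, -0.1191, 0.1187]
eef_rot: [0.71, -0.027, -0.704, -0.025]
ft_force: [-0.5, 0.8, -1.1]
width: 0.0196
t 12.12 case [[-0.62 -5.36]] tipz 101.7 jaw -89.9 spin 0.1 tool shift cm [ 0.09  0.01 -7.92] down [ 0.008 -0.003 -1.   ] zaxis [-1.    0.07 -0.01] f [-0.5  0.8 -1.1] w 0.02
```

```bash
python3 -m inch '[{"translation":[0,0,-0.6],"spin":0},{"translation":[0,0,-0.6],"spin":0},{"translation":[0,0,-0.6],"spin":0},{"translation":[0,0,-0.6],"spin":0},{"translation":[0,0,-0.6],"spin":0},{"translation":[0,0,-0.6],"spin":0},{"translation":[0,0,0],"spin":0}]';  python3 -c "
from h import *
plan((.073,-.0535),.1015,90)
view('wrist','pics/w5.png')"
```

```text
time: 13.0
ee_pos: [0.4902, -0.1219, 0.1188]
eef_rot: [0.71, -0.027, -0.704, -0.025]
ft_force: [0.2, -0.0, -0.1]
width: 0.0201
t 13.0 case [[ 3.26 -5.34]] tipz 101.8 jaw -89.9 spin 0.1 tool shift cm [ 0.06  0.01 -4.04] down [ 0.008 -0.003 -1.   ] zaxis [-1.    0.07 -0.01] f [ 0.2 -0.  -0.1] w 0.02
```

View pics/w5.png

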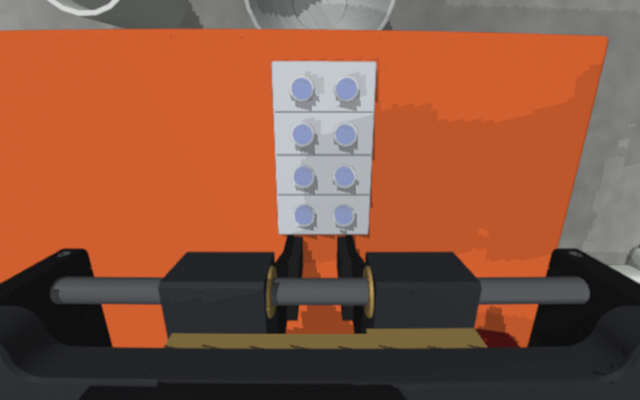

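The wrist view shows the card square to the edge (rows 62–235, edge at row ~32), flat against both fingertips, with the bowl dead ahead at u≈320.

```bash
python3 -m inch '[{"translation":[0,0,-0.6],"spin":0},{"translation":[0.05,0,-0.6],"spin":0},{"translation":[0,0,-0.6],"spin":0},{"translation":[0,0,-0.6],"spin":0},{"translation":[0,0,-0.4],"spin":0},{"translation":[0,0,0],"spin":0}]';  python3 -c "
from h import *
plan((.073,-.0535),.1015,90)
im,K,d,W=cardmeas((255,0,400,245))
cv2.imwrite('pics/w6.png',im[:,:,::-1])"
```

```text
time: 13.8
ee_pos: [0.5198, -0.1242, 0.1184]
eef_rot: [0.709, -0.027, -0.704, -0.025]
ft_force: [-0.5, 0.9, 0.4]
width: 0.0197
t 13.8 case [[ 6.23 -5.35]] tipz 101.4 jaw -89.9 spin 0.1 tool shift cm [ 0.    0.   -1.07] down [ 0.008 -0.003 -1.   ] zaxis [-1.    0.07 -0.01] f [-0.5  0.9  0.4] w 0.02
corners [[391, 0], [395, 35], [368, 233], [279, 234], [255, 64]] 
 [[191.3 -85.8]
 [176.5 -88.7]
 [ 73.9 -80.3]
 [ 73.3 -29.1]
 [163.5 -20.7]]
edge case [[150.7, 9.3], [150.6, -21.7], [149.4, -130.6], [149.2, -162.4]]
```

View pics/w6.png

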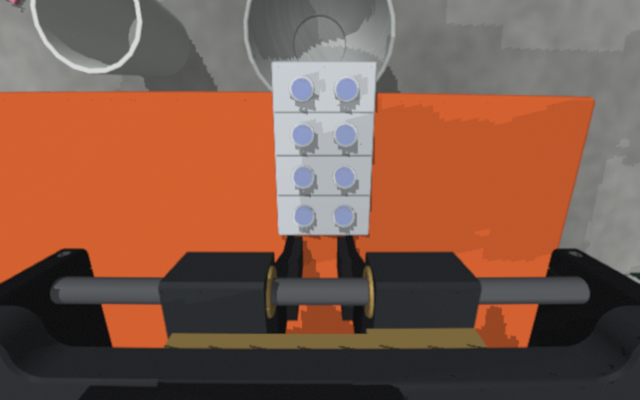

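Run:
```python
from h import *
_,K,d,W=view("wrist")
print(tocase(cast([(272,62),(377,62),(277,234),(368,236)],K,d,W,.104))*1000)
print(tocase(cast([(302,89),(347,89),(303,133),(346,133)],K,d,W,.108))*1000)
print(tocase(cast([(265,94.5),(385,96)],K,d,W,.1))*1000)
```

```text
[[164.13588014 -29.10586281]
 [164.1844819  -80.58582072]
 [ 73.07302647 -27.98036897]
 [ 71.7997848  -80.3959722 ]]
[[151.3606296  -43.82887171]
 [151.37691565 -65.82514886]
 [130.25205486 -44.0079301 ]
 [130.26062997 -65.85709686]]
[[149.17985748 -24.26275316]
 [148.48772071 -86.2906477 ]]
```

```bash
python3 -m inch '[{"translation":[0,0,-0.4],"spin":0},{"translation":[0,0,-0.3],"spin":0},{"translation":[0,0,-0.15],"spin":0},{"translation":[0,0,0],"spin":0}]';  python3 -c "
from h import *
plan((.073,-.0535),.1015,90)
_,K,d,W=view('wrist','pics/w7.png')"
```

```text
time: 14.4
ee_pos: [0.5283, -0.125, 0.1186]
eef_rot: [0.709, -0.027, -0.704, -0.025]
ft_force: [0.1, -0.6, 0.3]
width: 0.0203
t 14.4 case [[ 7.08 -5.36]] tipz 101.6 jaw -89.9 spin 0.1 tool shift cm [ 0.01 -0.01 -0.22] down [ 0.008 -0.003 -1.   ] zaxis [-1.    0.07 -0.01] f [ 0.1 -0.6  0.3] w 0.02
```

View pics/w7.png

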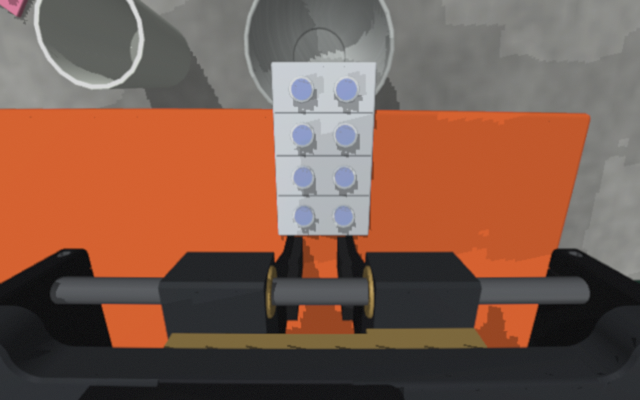

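The lid edge (row ~112) lines up with the card's perforation (row ~113), midway between the first and second pairs. Now I'll withdraw straight back, then lift.

```bash
python3 -m inch '[{"translation":[0,0,1],"spin":0},{"translation":[0,0,2],"spin":0},{"translation":[-2,0,0],"spin":0},{"translation":[-4,0,0],"spin":0},{"translation":[-4,0,0],"spin":0},{"translation":[-2,0,2],"spin":0},{"translation":[0,0,0],"spin":0},{"translation":[0,0,0],"spin":0}]';  python3 - <<'E'
from h import *
plan((.073,-.0535),.1015,90)
im,K,d,W=cardmeas((270,50,370,245))
cv2.imwrite('pics/w8.png',im[:,:,::-1])
view('scene','pics/s8.png')
a=cv2.imread('pics/s8.png')[150:260,240:390];cv2.imwrite('pics/s8c.png',cv2.resize(a,None,fx=4.5,fy=4.5,interpolation=2))
E
```

```text
time: 15.45
ee_pos: [0.4713, -0.1204, 0.2401]
eef_rot: [0.708, -0.027, -0.705, -0.025]
ft_force: [-1.1, -0.5, 0.1]
width: 0.0201
t 15.45 case [[ 1.36 -5.33]] tipz 223.1 jaw -90.0 spin 0.0 tool shift cm [12.19 -0.02 -5.88] down [ 0.005 -0.004 -1.   ] zaxis [-1.    0.07 -0.  ] f [-1.1 -0.5  0.1] w 0.02
corners [[352, 50], [350, 122], [293, 122], [291, 50]] 
 [[141.4 -80.4]
 [ 81.8 -80.4]
 [ 81.8 -28.7]
 [141.4 -28.5]]
centre [111.60573523 -54.50440589]
edge case [[151.1, 49.7], [150.0, -1.8], [79.8, -53.2]]
```

View pics/w8.png

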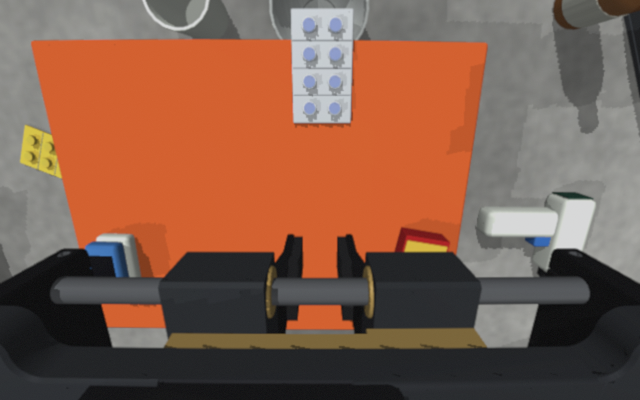

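View pics/s8c.png

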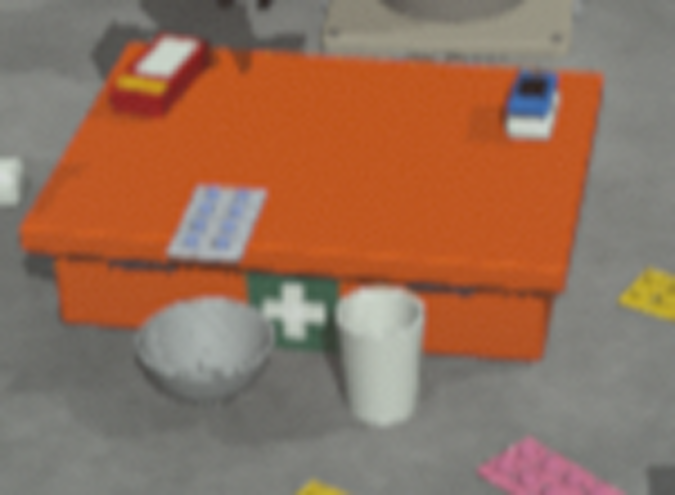

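```bash
python3 -c "
from bench import close_job
print(close_job())"
```

```text
the job is handed in; nothing more can be done
None
```

The silver card now lies flat on the lid with its first pair of tablets past the far edge, over the steel bowl, and the job is handed in (about 15.5 s used of 64 s). I pushed the card sideways along its long edge until it lined up with the bowl and sat square to the lid edge. Then I pushed it forward from its trailing end, backed the fingers straight off and raised the hand about 12 cm above the lid.

**Card position:** the last wrist view puts the card centre about 22 mm short of the far edge and about 2 mm off the bowl's centre line. The lid edge falls on the perforation between the first and second pairs. The first pair clears the edge by about 6 mm, and the second pair lies about 6 mm inside it.

**Forces and other things:** the force readings I took never rose above noise, about 1.5 N. In the last pictures the bowl, cup, carton and oximeter appear where they started.

**Check that failed or disagreed:** the edge position varied by about 1 to 2 mm between views, within the calibration. My automatic card outline in the last view was cut off at the front by the search window, so I worked out the centre from the trailing edge instead.

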